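# Clamp a glued drying-rack foot with the pump clamp

## Robot

A 6-joint arm with a two-finger parallel gripper is mounted at the origin on a cart in front of the work surface, level with it; the furniture and walls round the work are solid. World frame = base frame: x ahead of the robot, y to its left, z up, the work surface at z = 0. Lengths are in m, angles in rad, forces in N, time in s.
With the tool pointing down it reaches from about 0.35 to 0.975 m from the base axis. Payload 4.9 kg.
Tool frame: the origin (TCP) lies at the very end of the fingers, on their centre line; the grasp point (between the pads) lies 19 mm behind it (ctrl.pinch_z is the distance from the TCP to the grasp point, in m); z points along the fingers, y is the direction in which the jaws open and shut (so a half turn about z gives the same grasp; the last joint's range is limited). The gripper opens to 85 mm and grips with 20 to 120 N. Pads are 22 mm wide; open, the fingers measure 114 mm over their backs; the gripper's body (76 mm by 85 mm) begins 54 mm behind the grasp point. The pads swing forward as they close: fully open they stand 13 mm farther back than shut.
Start: joints at [-1.361, 0.053, 1.613, -0, 1.476, -0.119], TCP at [0.202, -0.592, 0.231] pointing down, gripper open.
Joint ranges: [-3.01, 3.01], [-1.01, 2.22], [0.06, 2.58], [-1.02, 4.17], [0.09, 2.62], [-3.14, 3.14]. Speed limits (rad/s): [2.57, 2.57, 3.14, 3.14, 3.14, 3.14].

## Interface

Orientations are given as a rotation vector (axis times angle).
In Python, from station import ctrl gives the robot as it stands.
- The arm moves only by the tool carry_out, never from a script. Its argument "series" is a list of rows, each a list of 7 numbers: the shift along the world's x, y, z each as a share of 0.025 m, from -1 to 1, then the turn, a rotation vector about the world's x, y, z each as a share of 0.1 rad, from -1 to 1, then the opening, from 0 (shut) to 1 (fully open). A call has 1 to 12 rows; each row shifts and turns the commanded pose from where the row before left it; what a row does not reach is not made up. A row lasts 1/10 s, in which the tool goes at most 50 mm and 8.59 degrees, less where a joint would pass 70% of its speed; a pose out of reach is approached as far as the arm can. A call with a number of a shift or a turn outside -1 to 1 is refused whole. A call with a gripper value outside its range is refused whole. The fingers move at their own pace and stop on an object; "grip_force" is the grip in N (left out, the last holds). Time passes only in rows, so rows that do not move let the fingers close. It gives the time, the measured TCP pose, the force and the opening at its end, in the units of the state.
- ctrl.get_obs(): the state, without advancing time (a new reading comes with each control period).
- ctrl.get_image(name): name is "scene" or "top" or "wrist"; returns a dict with "frame" (400x640x3 uint8, blue, green, red), "fx", "fy", "cx", "cy" (pixels), "k1" (the pictures are not rectified: a ray, as slopes to the right and down, at radius r is drawn at 1 + k1 r^2 times it, then the intrinsics apply), "R" (3x3) and "t" (3): a world point X has camera coordinates R X + t; the wrist camera has in their place "hand_eye" (4x4, takes a point from camera to tool coordinates, whose origin is the TCP and whose axes are the flange's). Camera axes: x right, y down, z forward; pixel columns grow to the right and rows downward; lengths in m; the calibration is good to about 2 mm. A picture is of the moment at which its call begins: read the wrist's pose just before it. There is no depth.
- ctrl.finish_job(): hands the job in, once; it reports no verdict.
Trained networks look in a picture, given as the dict that the camera call returned (one of the last four; its "shot" number tells which), for a name from the list of things; names that differ only in an ending like _2 or _b are one class to them, and where a whole thing is asked for, a point or a joint stands for the part that bears it (a point fixed in the world has none). Each returns a list of dicts, best first, with "p" (0 to 1); they miss things now and then, are a little off and sometimes report something else, mostly with a low value. They report only what shows in the picture. A call takes as long as a camera call. They do not tell look-alikes from the thing itself.
- ctrl.trace(picture, name): "mask" (400x640 bool, what is visible of it) and "rect" ([left, top, width, height] as shares, 0 to 1, of the picture: columns of its width, rows of its height, round what is visible of it).
- ctrl.mark_of(picture, name): "position" ([column, row] as shares, 0 to 1, of the picture: columns of its width, rows of its height: a listed point, or the origin of a listed thing).
The state is a dict: "t": time; "q": joint angles; "dq": joint speeds; "effort": joint torques, N m; "tool_pos": TCP position; "tool_rot": TCP orientation; "contact_force": force on the tool from outside, world axes, zero at the start; "wrist_torque": the same for the moment, N m; "opening": finger opening in m.
Only numpy, scipy, OpenCV 4.12 (cv2) and the standard library are available. Lean on these libraries where they do the work, as an engineer would, in place of code of your own. Each camera call takes 0.05 s, during which the arm holds its last target.

## Task

The two wooden halves of a drying-rack foot have just been glued and lie on the bench clamp. Swing the clamp's stop arm by its blue peg across the end of the bed until it clicks in behind its brass catch, then pump the two blue levers together (squeeze, let them spring open, squeeze again) until the nose has pushed the halves shut against the stop arm and the nose has sunk so far into its sleeve that the green band is hidden but the red band still shows. Never press harder than that, do not push the wood by hand, leave the spools, tape measure and timer alone, and finish while still holding the levers squeezed.

Things in the scene. Friction and masses are not known exactly. Their poses are not given: they have to be found in the camera images.
- clamp: bench clamp fixed to the worktop: pale bed 360 x 120 mm, 20 mm high, grey housing to 95 mm. Origin on the worktop under the housing's middle; x runs along the bed from housing to stop end (bed x = -85 to 275 mm), y across, z up. The 12 mm push rod (axis 42 mm up) runs along x, carrying a dark sleeve with the sprung nose
- grip_mid (a point): fixed point midway between the two blue levers, 155 mm above the worktop, the height to squeeze at; its axes are the clamp's. The levers close toward it along x, geared to move equally. Here the pair measures 64 mm over the outsides open, 43 mm fully squeezed; levers 28 mm wide in y, from 117 to 179 mm high, nothing else near above 95 mm
- lever_front_grip (a point): middle of the grip of the blue lever on the nose side (grip bar 12 x 28 x 62 mm)
- lever_rear_grip (a point): middle of the grip of the other blue lever
- lever_front (a joint): angle of the nose-side lever (the other moves too): 0 = sprung open, 0.165 rad = squeezed to the stop. A pawl pushes the rod's teeth (10 mm apart): after free travel (to 0.04 rad, at first to 0.15) the rod goes forward 0.079 m per rad, mostly 10 mm a full stroke (at first 1 to 12); as the levers open the rod stays, held by a brake. Squeezing takes 6 to 15 N a finger; let go, the levers spring open
- rod (a joint): how far the push rod has advanced (m), 0 to 0.062; goes only forward when pumped
- nose (a joint): how far the sprung nose is pushed back into its sleeve (m): 0 = out, 0.020 = bottomed; its spring is 550 N/m, so 0.010 is 5.5 N. The stem shows a green band next to the sleeve (hidden from 0.007 on), then white, then a red band by the rubber disc (begins to disappear at 0.016)
- nose_face (a point): centre of the flat front of the nose's black rubber disc (34 mm across); it pushes toward the clamp's +x
- half_a: wooden half foot nearer the nose, a 40 x 44 x 44 mm block (x, y, z) lying loose on the bed; origin at the centre of its underside, 20 mm above the worktop. 0.12 kg
- half_b: wooden half foot nearer the stop end, the same block
- half_a_seam (a point): centre of half a's glued (pale) face, which looks to half b
- half_b_seam (a point): centre of half b's glued (pale) face, which looks to half a
- stop_arm (a joint): angle of the grey stop arm about its upright hinge at the bed's +y edge: 0 = folded outward along the clamp's +x; grows clockwise seen from above to 1.571 = square across the bed (end stop), its face to the halves at clamp x = 214 mm. Last it rides over the brass catch (about 4 N at the peg), which springs up behind it and locks it with 0.03 rad play
- stop_peg (a point): on the axis of the blue upright peg on the stop arm, 100 mm above the worktop; peg 14 mm across, from 70 to 114 mm above the worktop, 88 mm from the arm's hinge axis. The arm is 104 x 16 mm, its top 70 mm above the worktop
- stop_hinge (a point): fixed point on the stop arm's hinge axis, 100 mm above the worktop
- catch (a joint): how far the brass catch is pressed down (m): 0 = up, 0.012 while the arm rides over it
- spool_1: blue thread spool, 33 mm across, 46 mm high, origin under its centre; to be left alone
- spool_2: red thread spool, same size; to be left alone
- sewing_tape: round grey-blue tape measure, 52 x 56 x 18 mm; to be left alone
- dial_timer: white timer with black dial, 68 x 68 x 49 mm; to be left alone
There are look-alikes about, which are no part of the job. What is shaped like the half_a but turquoise is not meant. Leave any pink look-alike of the half_b alone.

How it is judged:
By the outcome, as a careful person would: the job done as asked, in the order asked, and still so for the second after the job is handed in, while the arm keeps its last pose, push and grip.
It also fails if it takes over 61 s, if anything falls off the work surface, if the arm or the gripper's body presses on something with over 40 N, if the wrist force passes 120 N, or if a joint passes its speed limit or range.

## Working session

There is one attempt and no reset: what is moved stays moved. The work goes in short steps, Python scripts to look and compute and a tool call to move; the robot and the scene stay as the last step left them, time stands still between calls to the robot, and variables do not carry over. Pictures are saved under pics/ and viewed, and the job is handed in when it is done.

Besides the shell and the picture viewer there is one more tool, called after ">>>" as name([rows], argument=value, ...), one row to a line, values as JSON. carry_out: Moves the arm, as the interface text tells. Shift numbers are shares of 0.025 m and turn numbers shares of 0.1 rad, none past 1 either way. Its arguments: {"type":"object","properties":{"series":{"type":"array"},"grip_force":{"type":"number"}},"required":["series"]}

```bash
ls; mkdir -p pics
python3 - <<'E'
from station import ctrl
import cv2,pickle
print(ctrl.get_obs())
for n in ["scene","top","wrist"]:
    im=ctrl.get_image(n); cv2.imwrite(f"pics/{n}0.png",im["frame"])
    print(n,{k:v for k,v in im.items() if k!="frame"})
    pickle.dump(im,open(f"{n}0.pkl","wb"))
    if n!="wrist":
        for p in ["stop_peg","stop_hinge","grip_mid","clamp","lever_front_grip","lever_rear_grip","nose_face","half_a","half_b","half_a_seam"]:
            print(p,[(round(d["p"],2),round(d["position"][0]*640,1),round(d["position"][1]*400,1)) for d in ctrl.mark_of(im,p)[:3]])
E
```

```text
pics
{'t': 0.0, 'q': array([-1.36100688e+00,  5.33348550e-02,  1.61425699e+00,  1.84553500e-05,
        1.47599218e+00, -1.18989569e-01]), 'dq': array([ 9.27496074e-05,  1.95634147e-03,  8.43849007e-04, -7.72344745e-04,
        7.98660634e-05, -8.93603652e-04]), 'effort': array([-1.63974048e-03, -3.93690383e+01, -3.70178425e+01, -3.40751894e-04,
        7.06750201e-03, -9.70515657e-06]), 'tool_pos': array([ 0.20168955, -0.59092427,  0.23009876]), 'tool_rot': array([-3.09727623e+00, -5.13793534e-01,  1.13065741e-04]), 'contact_force': array([ 0.68001994, -0.00878779, -0.86244503]), 'wrist_torque': array([-0.0229908 ,  0.00736336, -0.03928131]), 'opening': 0.08550519038416432}
scene {'fx': 503.4751415269032, 'fy': 503.4751415269032, 'cx': 318.5252428553665, 'cy': 198.34284336689146, 'k1': -0.0682773319956233, 'R': array([[ 0.98623577, -0.16534097,  0.00116749],
       [-0.14363768, -0.86023333, -0.4892513 ],
       [ 0.0818976 ,  0.48234944, -0.87214208]]), 't': array([-0.53402783,  0.12514673,  1.41362371]), 'shot': 1}
stop_peg [(0.86, 310.0, 263.1)]
stop_hinge [(0.62, 322.2, 233.5)]

[... 1077 characters left out ...]
, (0.71, 311.6, 224.4), (0.49, 211.7, 259.0)]
half_b [(0.74, 395.2, 247.5), (0.71, 311.6, 224.4), (0.49, 211.7, 259.0)]
half_a_seam [(0.77, 210.9, 252.5), (0.72, 304.2, 226.1), (0.7, 381.3, 215.6)]
wrist {'fx': 285.9147899460026, 'fy': 285.9147899460026, 'cx': 316.19620681602004, 'cy': 198.24979316194032, 'k1': -0.024634471017679696, 'hand_eye': array([[-8.22211219e-04, -9.58601342e-01, -2.84750400e-01,
         7.24493253e-02],
       [ 9.99999538e-01, -9.30188649e-04,  2.43965411e-04,
         2.93568571e-04],
       [-4.98737160e-04, -2.84750068e-01,  9.58601664e-01,
        -1.41778688e-01],
       [ 0.00000000e+00,  0.00000000e+00,  0.00000000e+00,
         1.00000000e+00]]), 'shot': 3}
```

Run:
```python
import cv2
a=cv2.imread("pics/scene0.png");cv2.imwrite("pics/scene0c.png",cv2.resize(a[80:360,180:420],None,fx=2.1,fy=2.1,interpolation=3)[:600])
a=cv2.imread("pics/top0.png");cv2.imwrite("pics/top0c.png",cv2.resize(a[150:290,190:430],None,fx=3.3,fy=3.3,interpolation=3))
```

```text
(no output)
```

View pics/scene0.png

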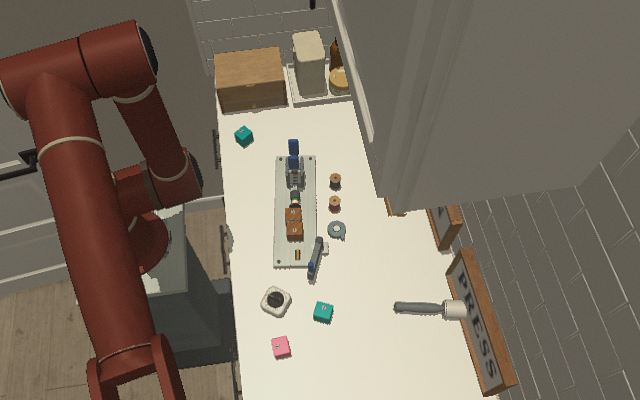

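View pics/scene0c.png

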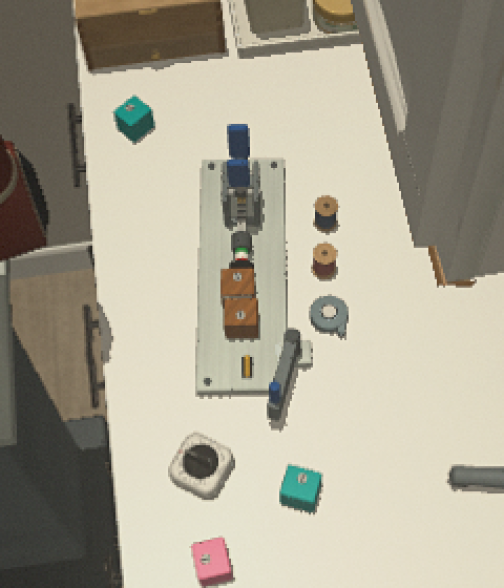

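View pics/top0c.png

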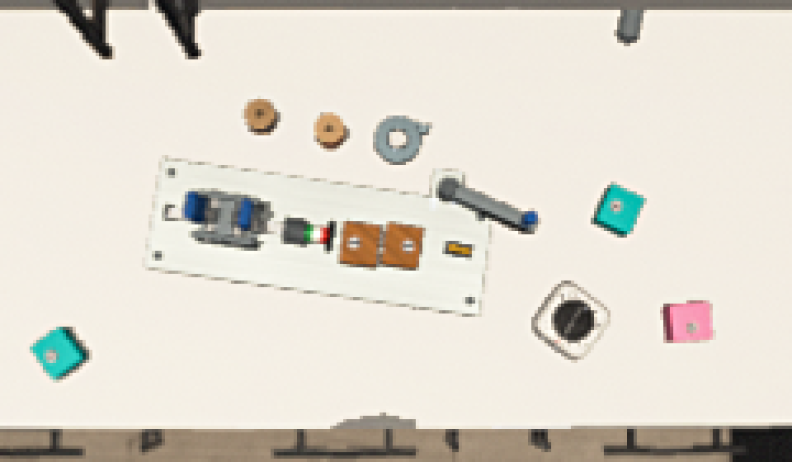

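The images show the clamp at an angle, with the housing to the left in the top view. The stop arm is folded out to the right, the wooden halves are brown, and the look-alikes (turquoise and pink) and timer lie off the bed. Next I'll compute the poses.

```bash
cat > h.py <<'E'
import numpy as np,cv2,pickle
def und(im,px):
    K=np.array([[im["fx"],0,im["cx"]],[0,im["fy"],im["cy"]],[0,0,1]])
    return cv2.undistortPoints(np.array(px,float).reshape(-1,1,2),K,np.array([im["k1"],0,0,0.]))[:,0]
def pose(im,obs=None):
    if "R" in im: return np.array(im["R"]),np.array(im["t"])
    H=np.array(im["hand_eye"]);T=np.eye(4);T[:3,:3]=cv2.Rodrigues(np.array(obs["tool_rot"]))[0];T[:3,3]=obs["tool_pos"]
    W=np.linalg.inv(T@H);return W[:3,:3],W[:3,3]
def ray(im,px,obs=None):
    R,t=pose(im,obs);u=und(im,px)[0];d=R.T@np.array([u[0],u[1],1]);return -R.T@t,d/np.linalg.norm(d)
def atz(im,px,z,obs=None):
    c,d=ray(im,px,obs);return c+d*(z-c[2])/d[2]
def tri(rs):
    A=0;b=0
    for c,d in rs:
        P=np.eye(3)-np.outer(d,d);A=A+P;b=b+P@c
    return np.linalg.solve(A,b)
def proj(im,X,obs=None):
    R,t=pose(im,obs);K=np.array([[im["fx"],0,im["cx"]],[0,im["fy"],im["cy"]],[0,0,1]])
    return cv2.projectPoints(np.array(X,float).reshape(-1,1,3),cv2.Rodrigues(R)[0],t,K,np.array([im["k1"],0,0,0.]))[0][:,0]
E
python3 - <<'E'
from h import *
np.set_printoptions(precision=4,suppress=True)
s=pickle.load(open("scene0.pkl","rb"));t=pickle.load(open("top0.pkl","rb"))
for n,a,b,z in [("peg",(310,263.1),(350.8,218.7),.1),("hinge",(322.2,233.5),(325.6,205.8),.1),("gm",(295.9,151.4),(258.8,212.8),.155),("clamp",(294.1,181),(259.4,219.6),0),("nose",(296.3,207.4),(287.1,219.6),.042),("half_a?",(295.9,234.4),(311.6,224.4),.02)]:
    print(n,tri([ray(s,a),ray(t,b)]),atz(s,a,z),atz(t,b,z))
# bed screws at z .02 in top: crop/3.3+offset
c=lambda x,y:(x/3.3+190,y/3.3+150)
for q in [(171,173),(157,255),(470,300)]:print(atz(t,c(*q),.02))
for q in [(163,156),(146,266),(480,316)]:print('corner',atz(t,c(*q),.02))
for q in [(211,166),(273,165),(207,381)]:print('s',atz(s,(q[0]/2.1+180,q[1]/2.1+80),.02))
E
```

```text
peg [ 0.4825 -0.1886  0.1095] [ 0.4885 -0.1842  0.1   ] [ 0.4777 -0.19    0.1   ]
hinge [ 0.5277 -0.1059  0.0953] [ 0.5331 -0.1075  0.1   ] [ 0.5213 -0.1059  0.1   ]
gm [0.4944 0.1115 0.1717] [0.4991 0.1235 0.155 ] [0.4924 0.1127 0.155 ]
clamp [ 0.486   0.1245 -0.0003] [0.4879 0.1246 0.    ] [0.484  0.1243 0.    ]
nose [0.4816 0.0254 0.0169] [0.4797 0.0117 0.042 ] [0.4802 0.0247 0.042 ]
half_a? [ 0.4662 -0.0606  0.0189] [ 0.4672 -0.0609  0.02  ] [ 0.4651 -0.0606  0.02  ]
[0.5431 0.1853 0.02  ]
[0.4553 0.1988 0.02  ]
[ 0.4071 -0.1332  0.02  ]
corner [0.5614 0.1941 0.02  ]
corner [0.4437 0.2103 0.02  ]
corner [ 0.3901 -0.1437  0.02  ]
s [0.4572 0.1965 0.02  ]
s [0.5459 0.1834 0.02  ]
s [ 0.4091 -0.1334  0.02  ]
```

>>> carry_out([
  [0.65, 0.95, 0, 0, 0, 0.47, 1],
  [0.65, 0.95, 0, 0, 0, 0.47, 1],
  [0.65, 0.95, 0, 0, 0, 0.47, 1],
  [0.65, 0.95, 0, 0, 0, 0.47, 1],
  [0.65, 0.95, 0, 0, 0, 0.47, 1],
  [0.65, 0.95, 0, 0, 0, 0.47, 1],
  [0.65, 0.95, 0, 0, 0, 0.47, 1],
  [0.65, 0.95, 0, 0, 0, 0.47, 1],
  [0.65, 0.95, 0, 0, 0, 0.47, 1],
  [0.65, 0.95, 0, 0, 0, 0.47, 1],
  [0.65, 0.95, 0, 0, 0, 0.47, 1],
  [0.65, 0.95, 0, 0, 0, 0.47, 1],
])

```text
t: 2.35
tool_pos: [0.3974, -0.3055, 0.2315]
tool_rot: [2.832, 1.359, 0.0]
contact_force: [-0.5, -0.9, 0.5]
opening: 0.0854
```

>>> carry_out([
  [0.65, 0.95, 0, 0, 0, 0.47, 0.6],
  [0.65, 0.95, 0, 0, 0, 0.47, 0.6],
  [0.65, 0.95, 0, 0, 0, 0.47, 0.6],
  [0.65, 0.95, 0, 0, 0, 0.47, 0.6],
  [0, 0, 0, 0, 0, 0, 0.6],
  [0, 0, 0, 0, 0, 0, 0.6],
])

```text
t: 2.95
tool_pos: [0.4619, -0.2113, 0.2314]
tool_rot: [2.693, 1.617, -0.001]
contact_force: [0.0, 0.6, -0.4]
opening: 0.0514
```

```bash
cat > look.py <<'E'
import sys
from station import ctrl
from h import *
np.set_printoptions(precision=4,suppress=True)
def look(tag,cam="wrist",crop=None,f=1):
    o=ctrl.get_obs();im=ctrl.get_image(cam);a=im["frame"]
    pickle.dump((im,o),open(f"{tag}.pkl","wb"))
    if crop: a=a[crop[1]:crop[3],crop[0]:crop[2]]
    cv2.imwrite(f"pics/{tag}.png",cv2.resize(a,None,fx=f,fy=f,interpolation=3))
    return im,o
def st(o):
    R=cv2.Rodrigues(o["tool_rot"])[0]
    print("t",round(o["t"],2),"pos",o["tool_pos"],"yaw_y",round(float(np.arctan2(R[1,1],R[0,1])),4),"z",R[:,2],"F",o["contact_force"],"open",round(o["opening"],4))
E
python3 - <<'E'
from look import *
im,o=look("w1");st(o)
for p,z in [("stop_peg",.1),("stop_hinge",.1)]:
    for d in ctrl.mark_of(im,p)[:2]:
        px=np.array(d["position"])*[640,400];print(p,round(d["p"],2),px,atz(im,px,z,o))
E
```

```text
t 2.95 pos [ 0.4619 -0.2113  0.2314] yaw_y -0.4892 z [-0.0002 -0.0005 -1.    ] F [ 0.0019  0.5555 -0.3939] open 0.0514
stop_peg 0.65 [329.28 158.6 ] [ 0.4875 -0.1904  0.1   ]
stop_hinge 0.72 [327.68  60.8 ] [ 0.5259 -0.1133  0.1   ]
```

View pics/w1.png

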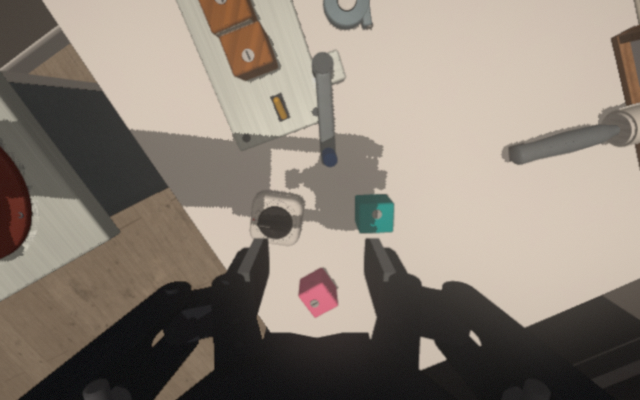

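Run:
```python
from look import *
im,o=pickle.load(open("w1.pkl","rb"))
a=im["frame"][30:190,240:380];cv2.imwrite("pics/w1c.png",cv2.resize(a,None,fx=3.7,fy=3.7,interpolation=3))
ux=np.array([-.1465,-.9892,0]);uy=np.array([.9892,-.1465,0]);C=np.array([.490,.119,0])
# check the frame: bed corners / catch in wrist
for q in [(275,60),(275,-60)]:
    print(q,C+ux*q[0]/1e3+uy*q[1]/1e3,proj(im,C+ux*q[0]/1e3+uy*q[1]/1e3+[0,0,.02],o))
```

```text
(275, 60) [ 0.5091 -0.1618  0.    ] [[331.3384 118.8504]]
(275, -60) [ 0.3904 -0.1442  0.    ] [[239.1975 152.8535]]
```

View pics/w1c.png

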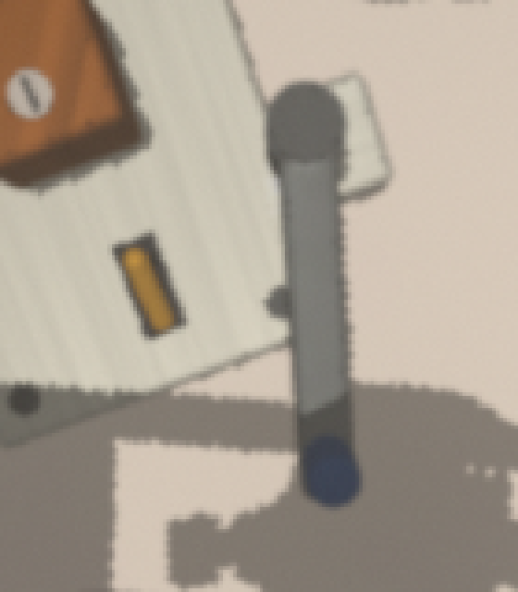

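Run:
```python
from look import *
im,o=pickle.load(open("w1.pkl","rb"));t=pickle.load(open("top0.pkl","rb"));s=pickle.load(open("scene0.pkl","rb"))
print("peg",atz(im,(329.7,158.1),.114,o))
for z in (.07,.075,.08,.085):print("hinge",z,atz(im,(322.4,62.4),z,o),atz(t,(447/3.3+190,188/3.3+150),z))
print("corner",atz(im,(241,150),.02,o))
print("peg top cam",atz(t,(530/3.3+190,216/3.3+150),.114),"scene",atz(s,(275/2.1+180,386/2.1+80),.114))
```

```text
peg [ 0.4885 -0.188   0.114 ]
hinge 0.07 [ 0.5239 -0.1084  0.07  ] [ 0.5208 -0.1071  0.07  ]
hinge 0.075 [ 0.5235 -0.109   0.075 ] [ 0.5202 -0.1068  0.075 ]
hinge 0.08 [ 0.523  -0.1097  0.08  ] [ 0.5197 -0.1065  0.08  ]
hinge 0.085 [ 0.5226 -0.1103  0.085 ] [ 0.5191 -0.1062  0.085 ]
corner [ 0.3942 -0.1423  0.02  ]
peg top cam [ 0.4873 -0.188   0.114 ] scene [ 0.4899 -0.1921  0.114 ]
```

>>> carry_out([
  [0.52, 0.46, -0.5, 0, 0, 0.4, 0.6],
  [0.52, 0.46, -1, 0, 0, 0.4, 0.6],
  [0, 0, -1, 0, 0, 0, 0.6],
  [0, 0, -1, 0, 0, 0, 0.6],
  [0, 0, -0.5, 0, 0, 0, 0.6],
  [0, 0, 0, 0, 0, 0, 0.6],
])

```text
t: 3.7
tool_pos: [0.4862, -0.1884, 0.129]
tool_rot: [-2.625, -1.719, 0.003]
contact_force: [0.6, 0.9, 0.9]
opening: 0.0511
```

Run:
```python
from look import *
im,o=look("w2");st(o)
print(proj(im,[[.488,-.188,.114],[.488,-.188,.1]],o))
```

```text
t 3.7 pos [ 0.4862 -0.1884  0.129 ] yaw_y -0.4113 z [-0.004   0.0021 -1.    ] F [0.6093 0.9063 0.9352] open 0.0511
[[318.4817 237.5266]
 [318.4105 228.4769]]
```

View pics/w2.png

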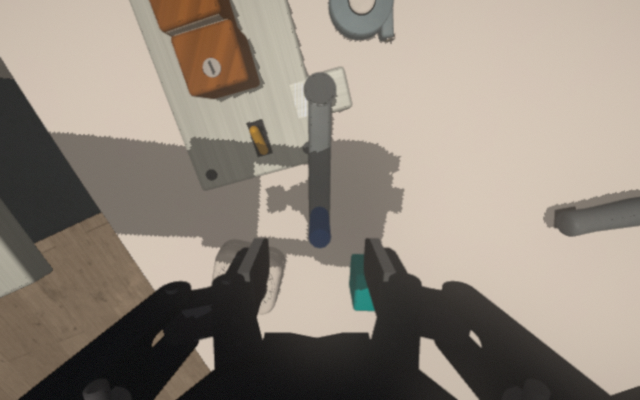

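>>> carry_out([
  [0.06, 0, -0.95, 0, 0, 0, 0.6],
  [0, 0, -0.93, 0, 0, 0, 0.6],
  [0, 0, 0, 0, 0, 0, 0.25],
  [0, 0, 0, 0, 0, 0, 0.25],
  [0, 0, 0, 0, 0, 0, 0.25],
  [0, 0, 0, 0, 0, 0, 0.25],
])

```text
t: 4.35
tool_pos: [0.4905, -0.1892, 0.0863]
tool_rot: [2.625, 1.721, 0.002]
contact_force: [0.2, 0.1, -0.4]
opening: 0.0213
```

Run:
```python
from look import *
im,o=look("w3");st(o)
h=np.array([.5225,-.1085]);p=o["tool_pos"][:2]
r=np.linalg.norm(p-h);print("r",r)
th0=.265;n=14
prev=p
for i in range(1,n+1):
    th=th0+(1.571+0.02-th0)*i/n
    # lead 3mm ahead
    a=-1.717-th-0.04
    q=h+.087*np.array([np.cos(a),np.sin(a)]);d=(q-prev)/.025;prev=q
    print(i,d.round(2),q)
```

```text
t 4.35 pos [ 0.4905 -0.1892  0.0863] yaw_y -0.4101 z [ 0.0029 -0.0016 -1.    ] F [ 0.2344  0.1262 -0.3898] open 0.0213
r 0.08681952862857735
1 [-0.53  0.25] [ 0.4773 -0.1829]
2 [-0.27  0.18] [ 0.4705 -0.1782]
3 [-0.25  0.21] [ 0.4641 -0.173 ]
4 [-0.23  0.23] [ 0.4583 -0.1672]
5 [-0.21  0.25] [ 0.453  -0.1609]
6 [-0.19  0.27] [ 0.4484 -0.1541]
7 [-0.16  0.29] [ 0.4444 -0.1469]
8 [-0.13  0.3 ] [ 0.4411 -0.1393]
9 [-0.1   0.31] [ 0.4386 -0.1315]
10 [-0.07  0.32] [ 0.4368 -0.1234]
11 [-0.04  0.33] [ 0.4358 -0.1153]
12 [-0.01  0.33] [ 0.4355 -0.107 ]
13 [0.02 0.33] [ 0.436  -0.0988]
14 [0.05 0.33] [ 0.4373 -0.0907]
```

View pics/w3.png

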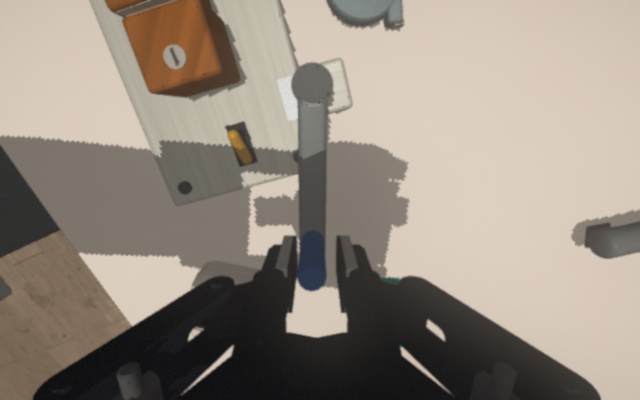

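>>> carry_out([
  [-0.27, 0.13, 0, 0, 0, 0, 0.25],
  [-0.26, 0.12, 0, 0, 0, -0.95, 0.25],
  [-0.27, 0.18, 0, 0, 0, -0.95, 0.25],
  [-0.25, 0.21, 0, 0, 0, -0.95, 0.25],
  [-0.23, 0.23, 0, 0, 0, -0.95, 0.25],
  [-0.21, 0.25, 0, 0, 0, -0.95, 0.25],
  [-0.19, 0.27, 0, 0, 0, -0.95, 0.25],
  [-0.16, 0.29, 0, 0, 0, -0.95, 0.25],
  [0, 0, 0, 0, 0, 0, 0.25],
])

```text
t: 5.3
tool_pos: [0.4428, -0.1459, 0.0846]
tool_rot: [3.045, 0.772, 0.0]
contact_force: [-0.1, -0.1, -0.4]
opening: 0.0214
```

Run:
```python
from look import *
im,o=look("w4");st(o)
```

```text
t 5.3 pos [ 0.4428 -0.1459  0.0846] yaw_y -1.0741 z [ 0.0004 -0.0002 -1.    ] F [-0.0788 -0.1468 -0.4317] open 0.0214
```

View pics/w4.png

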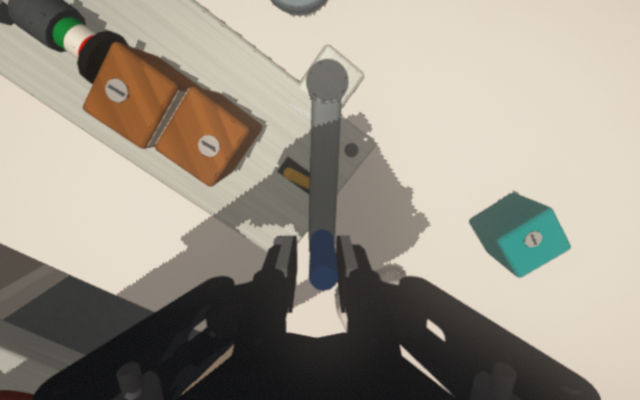

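>>> carry_out([
  [-0.13, 0.3, 0, 0, 0, -0.95, 0.25],
  [-0.1, 0.31, 0, 0, 0, -0.95, 0.25],
  [-0.07, 0.32, 0, 0, 0, -0.95, 0.25],
  [-0.04, 0.33, 0, 0, 0, -0.95, 0.25],
  [-0.01, 0.33, 0, 0, 0, -0.95, 0.25],
  [0.01, 0.16, 0, 0, 0, -0.5, 0.25],
  [0.01, 0.16, 0, 0, 0, -0.45, 0.25],
  [0.02, 0.16, 0, 0, 0, -0.3, 0.25],
  [0.03, 0.16, 0, 0, 0, -0.3, 0.25],
  [0, 0, 0, 0, 0, 0, 0.25],
])

```text
t: 6.35
tool_pos: [0.4361, -0.0919, 0.0844]
tool_rot: [3.131, -0.207, -0.001]
contact_force: [-1.8, -4.8, -0.7]
opening: 0.0214
```

Run:
```python
from look import *
im,o=look("w5");st(o)
look("t5","top",(190,150,430,290),3.3)
```

```text
t 6.35 pos [ 0.4361 -0.0919  0.0844] yaw_y -1.7027 z [-0.0008 -0.0033 -1.    ] F [-1.7665 -4.7512 -0.6616] open 0.0214
```

View pics/w5.png

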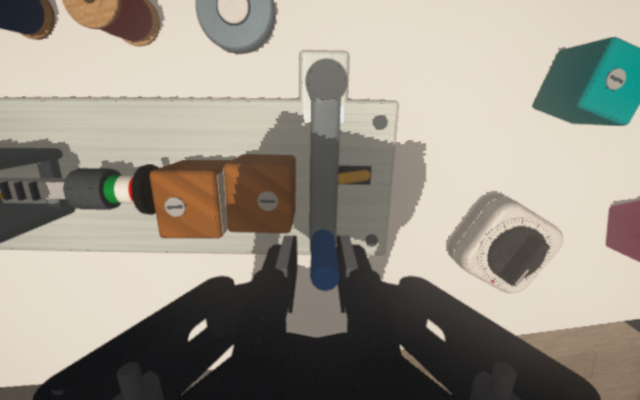

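>>> carry_out([
  [0.02, 0.12, 0, 0, 0, 0, 0.25],
  [0.02, 0.12, 0, 0, 0, 0, 0.25],
  [0, 0, 0, 0, 0, 0, 0.25],
])

```text
t: 6.75
tool_pos: [0.4362, -0.0913, 0.0844]
tool_rot: [3.118, -0.205, -0.003]
contact_force: [-5.5, -28.1, -4.1]
opening: 0.0216
```

Run:
```python
from look import *
im,o=look("w6",crop=(200,60,440,260),f=3);st(o)
```

```text
t 6.75 pos [ 0.4362 -0.0913  0.0844] yaw_y -1.7024 z [-0.0032 -0.0162 -0.9999] F [ -5.5099 -28.1301  -4.0569] open 0.0216
```

View pics/w6.png

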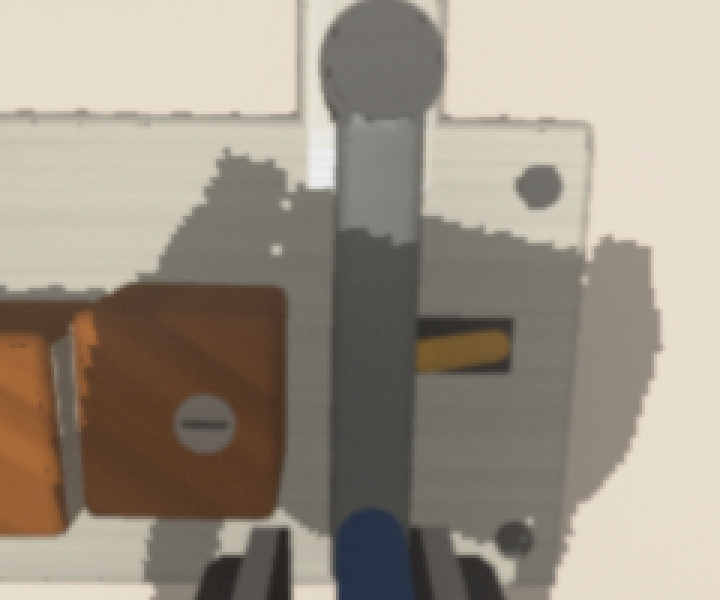

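>>> carry_out([
  [-0.02, -0.14, 0, 0, 0, 0, 0.25],
  [-0.02, -0.14, 0, 0, 0, 0, 0.25],
  [-0.02, -0.12, 0, 0, 0, 0, 0.25],
  [-0.02, -0.12, 0, 0, 0, 0, 0.25],
  [-0.01, -0.08, 0, 0, 0, 0, 0.25],
  [0, 0, 0, 0, 0, 0, 0.25],
])

```text
t: 7.4
tool_pos: [0.4351, -0.0997, 0.0843]
tool_rot: [-3.134, 0.21, -0.0]
contact_force: [-0.1, -0.0, 0.4]
opening: 0.0212
```

Run:
```python
from look import *
im,o=look("w7",crop=(200,60,440,260),f=3);st(o)
```

```text
t 7.4 pos [ 0.4351 -0.0997  0.0843] yaw_y -1.7048 z [ 0.      0.0003 -1.    ] F [-0.0504 -0.0065  0.4165] open 0.0212
```

View pics/w7.png

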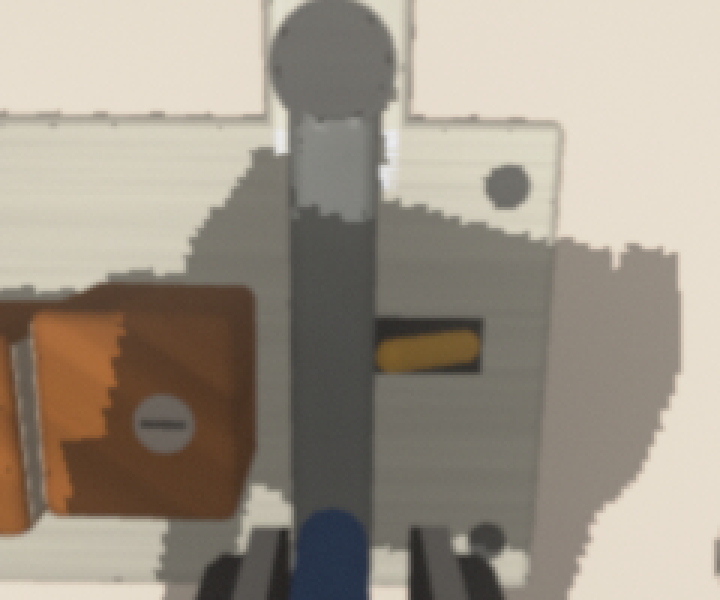

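>>> carry_out([
  [-0.02, -0.12, 0, 0, 0, 0, 0.25],
  [-0.02, -0.1, 0, 0, 0, 0, 0.25],
  [0, 0, 0, 0, 0, 0, 0.25],
])

```text
t: 7.75
tool_pos: [0.4344, -0.1032, 0.0842]
tool_rot: [-3.129, 0.211, -0.001]
contact_force: [2.8, 9.1, 2.0]
opening: 0.0213
```

Run:
```python
from look import *
st(ctrl.get_obs())
```

```text
t 7.75 pos [ 0.4344 -0.1032  0.0842] yaw_y -1.7055 z [ 0.001   0.0057 -1.    ] F [2.8265 9.0962 1.9862] open 0.0213
```

>>> carry_out([
  [0.02, 0.16, 0, 0, 0, 0, 0.35],
  [0, 0, 0.8, 0, 0, 0, 0.5],
  [0, 0, 1, 0, 0, 0, 0.6],
  [0, 0.3, 1, 0, 0, 0, 1],
  [0.2, 0.8, 1, 0, 0, 0, 1],
  [0.25, 0.9, 1, 0, 0, 0, 1],
  [0.25, 0.9, 1, 0, 0, 0, 1],
  [0.25, 0.9, 0.8, 0, 0, 0, 1],
  [0.25, 0.9, 0, 0, 0, 0, 1],
  [0.25, 0.9, 0, 0, 0, 0, 1],
  [0.25, 0.9, 0, 0, 0, 0, 1],
  [0.25, 0.9, 0, 0, 0, 0, 1],
])

```text
t: 8.95
tool_pos: [0.4835, 0.0845, 0.2494]
tool_rot: [3.134, -0.21, 0.001]
contact_force: [-0.5, 0.3, -0.1]
opening: 0.0857
```

Run:
```python
from look import *
im,o=look("w8");st(o)
ux=np.array([-.1465,-.9892,0]);uy=np.array([.9892,-.1465,0]);C=np.array([.490,.119,0])
for p,z in [("grip_mid",.155),("lever_front_grip",.155),("lever_rear_grip",.155),("nose_face",.042),("clamp",0)]:
    for d in ctrl.mark_of(im,p)[:2]:
        px=np.array(d["position"])*[640,400];X=atz(im,px,z,o);print(p,round(d["p"],2),px,X,"clamp",(X-C)@ux,(X-C)@uy)
```

```text
t 8.95 pos [0.4835 0.0845 0.2494] yaw_y -1.7049 z [ 0.0004 -0.0008 -1.    ] F [-0.5389  0.3109 -0.0928] open 0.0857
grip_mid 0.75 [274.816 200.6  ] [0.4887 0.1195 0.155 ] clamp -0.00031130659401764835 -0.0013544134352954916
grip_mid 0.42 [547.072 203.12 ] [ 0.4541 -0.1173  0.155 ] clamp 0.23898472015178687 -0.0009083744365579807
lever_front_grip 0.75 [303.68 200.68] [0.4853 0.0948 0.155 ] clamp 0.024624822731229644 -0.0011334887068153439
lever_front_grip 0.21 [416.32  76.6 ] [ 0.5725 -0.0058  0.155 ] clamp 0.1113719063609533 0.09984921339345215
lever_rear_grip 0.96 [245.568 199.8  ] [0.4928 0.1444 0.155 ] clamp -0.025585393774552653 -0.0009300632519347175
nose_face 0.66 [373.504 175.8  ] [0.4721 0.0134 0.042 ] clamp 0.10703965332487084 -0.0022618313457117116
clamp 0.96 [292.096 167.2  ] [0.4893 0.1168 0.    ] clamp 0.0023058787536095865 -0.00033225614983409246
clamp 0.64 [545.728 206.48 ] [ 0.3826 -0.2418  0.    ] clamp 0.37259252603660764 -0.053350767738642564
```

View pics/w8.png

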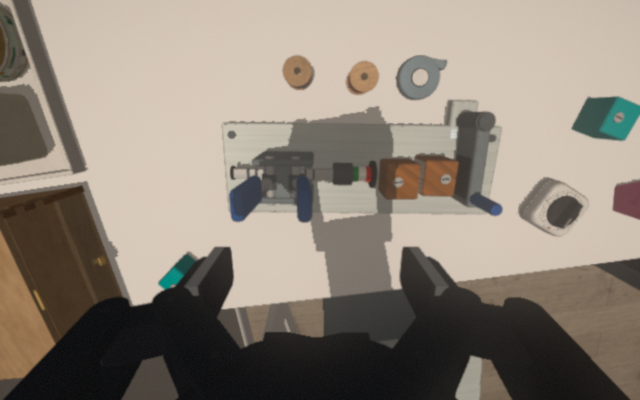

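>>> carry_out([
  [0.11, 0.7, 0, 0, 0, -0.06, 1],
  [0.11, 0.7, -0.8, 0, 0, -0.06, 1],
  [0, 0, -0.8, 0, 0, 0, 1],
  [0, 0, 0, 0, 0, 0, 1],
])

```text
t: 9.65
tool_pos: [0.4869, 0.118, 0.2061]
tool_rot: [3.132, -0.23, -0.009]
contact_force: [-0.5, -1.1, -0.2]
opening: 0.0854
```

Run:
```python
from look import *
im,o=look("w9");st(o)
ux=np.array([-.1465,-.9892,0]);uy=np.array([.9892,-.1465,0]);C=np.array([.490,.119,0])
for p,z in [("grip_mid",.155),("lever_front_grip",.155),("lever_rear_grip",.155)]:
    for d in ctrl.mark_of(im,p)[:1]:
        px=np.array(d["position"])*[640,400];X=atz(im,px,z,o);print(p,round(d["p"],2),px,X,"clamp",(X-C)@ux,(X-C)@uy)
```

```text
t 9.65 pos [0.4869 0.118  0.2061] yaw_y -1.7177 z [-0.0059 -0.0009 -1.    ] F [-0.5068 -1.1068 -0.1963] open 0.0854
grip_mid 0.59 [314.88 214.52] [0.4899 0.1181 0.155 ] clamp 0.0008969544155413483 4.477865207091401e-06
lever_front_grip 0.64 [349.312 214.8  ] [0.486  0.0938 0.155 ] clamp 0.025561065391828806 -0.00025014624230480526
lever_rear_grip 0.59 [273.92 213.92] [0.4947 0.147  0.155 ] clamp -0.02840249702501592 0.000498454002110094
```

View pics/w9.png

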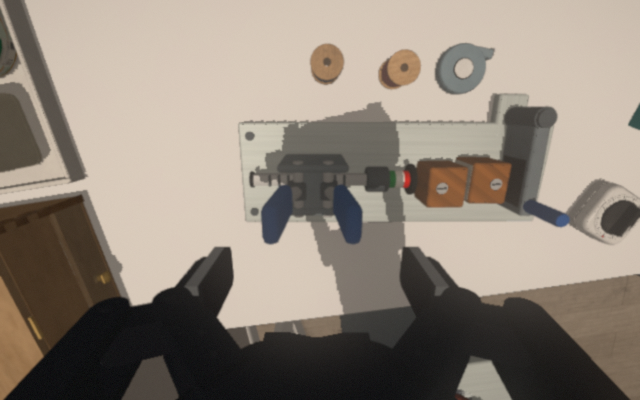

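>>> carry_out([
  [0.08, 0.02, -0.8, 0, 0, 0, 1],
  [0, 0, -0.8, 0, 0, 0, 1],
  [0, 0, -0.8, 0, 0, 0, 1],
  [0, 0, -0.35, 0, 0, 0, 1],
  [0, 0, 0, 0, 0, 0, 1],
])

```text
t: 10.35
tool_pos: [0.4904, 0.1189, 0.14]
tool_rot: [3.133, -0.23, -0.002]
contact_force: [1.2, -0.3, 0.2]
opening: 0.0855
```

Run:
```python
from look import *
im,o=look("w10");st(o)
look("s10","scene",(230,100,380,290),3.1)
```

```text
t 10.35 pos [0.4904 0.1189 0.14  ] yaw_y -1.7174 z [-0.0014 -0.0002 -1.    ] F [ 1.1805 -0.2508  0.2126] open 0.0855
```

View pics/w10.png

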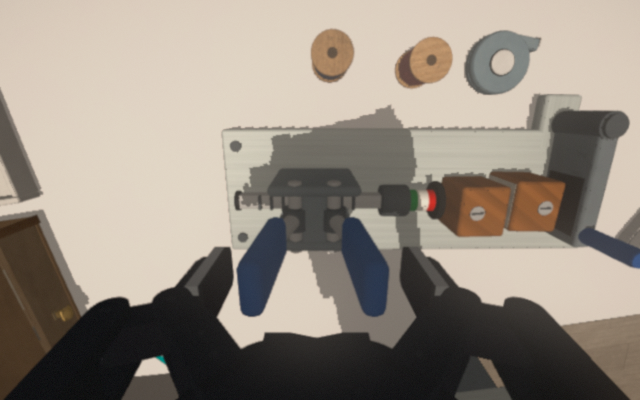

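View pics/s10.png

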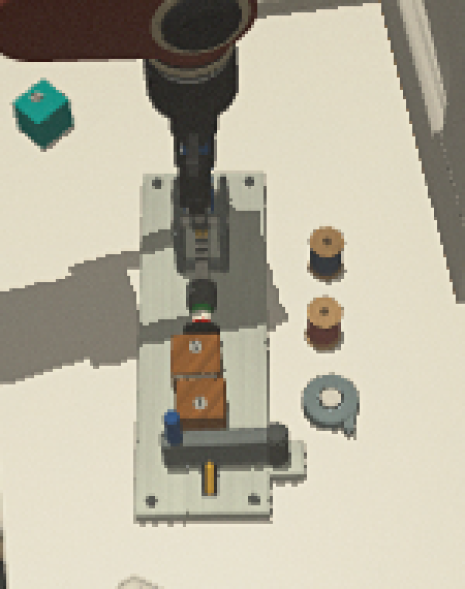

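>>> carry_out([
  [0, 0, -0.16, 0, 0, 0, 0.78],
  [0, 0, 0, 0, 0, 0, 0.74],
  [0, 0, 0, 0, 0, 0, 0.68],
  [0, 0, 0, 0, 0, 0, 0.62],
  [0, 0, 0, 0, 0, 0, 0.56],
  [0, 0, 0, 0, 0, 0, 0.5],
  [0, 0, 0, 0, 0, 0, 0.47],
  [0, 0, 0, 0, 0, 0, 0.47],
  [0, 0, 0, 0, 0, 0, 0.47],
], grip_force=25)

```text
t: 11.35
tool_pos: [0.493, 0.1202, 0.1415]
tool_rot: [-3.131, 0.229, -0.008]
contact_force: [-4.7, 1.0, 16.9]
opening: 0.0412
```

Run:
```python
from look import *
im,o=look("w11",crop=(200,130,640,290),f=1.8);st(o)
im,o=look("w11f")
```

```text
t 11.35 pos [0.493  0.1202 0.1415] yaw_y -1.7166 z [ 0.0054  0.0019 -1.    ] F [-4.7435  0.9918 16.9176] open 0.0412
```

View pics/w11f.png

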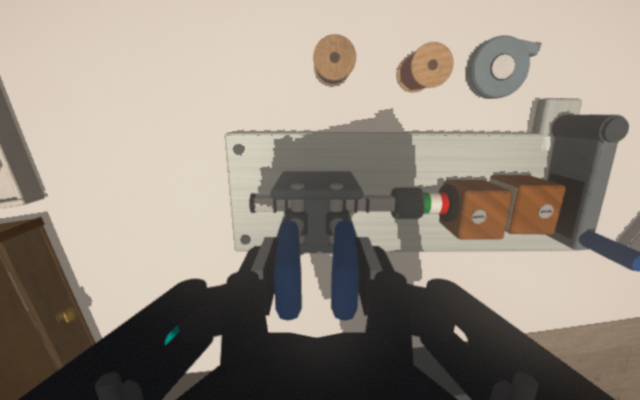

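View pics/w11.png

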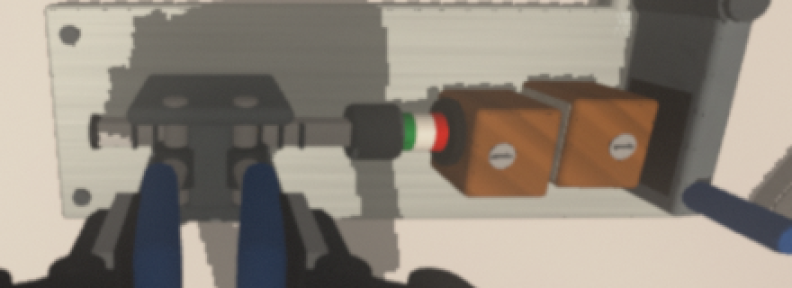

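```bash
cat > nose.py <<'E'
from look import *
ux=np.array([-.1465,-.9892,0]);uy=np.array([.9892,-.1465,0]);C=np.array([.490,.119,0])
def strip(tag,im,o):
    # rectified strip of the plane z=.042..., clamp x 40..230mm, y -35..35, 4 px/mm
    xs=np.arange(30,235,.27);ys=np.arange(35,-36,-.27)
    out=[]
    for z in (.05,):
        X=C+xs[None,:,None]/1e3*ux+ys[:,None,None]/1e3*uy+np.array([0,0,z])
        p=proj(im,X.reshape(-1,3),o).reshape(len(ys),len(xs),2).astype(np.float32)
        out.append(cv2.remap(im["frame"],p[...,0],p[...,1],cv2.INTER_CUBIC))
    cv2.imwrite(f"pics/{tag}.png",np.vstack(out))
    # colour runs along axis, top of rod (z=.048)
    xx=np.arange(40,200,.5);acc=[]
    for y in (-2,0,2):
        X=C+xx[:,None]/1e3*ux+y/1e3*uy+np.array([0,0,.046])
        p=proj(im,X,o).astype(np.float32)
        acc.append(cv2.remap(im["frame"],p[:,0][:,None],p[:,1][:,None],cv2.INTER_LINEAR)[:,0].astype(float))
    a=np.median(acc,0);b,g,r=a.T
    cls=np.where((g>1.25*r)&(g>1.1*b)&(g>40),'G',np.where((r>1.8*g)&(r>1.8*b)&(r>60),'R',np.where(a.min(1)>120,'W',np.where(a.max(1)<60,'k',np.where((r>1.4*b),'o','.')))))
    s=''.join(cls);i=0;res=[]
    while i<len(s):
        j=i
        while j<len(s) and s[j]==s[i]: j+=1
        if j-i>=2: res.append((s[i],float(xx[i]),float(xx[j-1]+.5)))
        i=j
    print(res)
E
python3 - <<'E'
from nose import *
for t in ("w8","w10","w11f"):
    im,o=pickle.load(open(t+".pkl","rb"));print(t);strip("st_"+t,im,o)
E
```

```text
w8
[('.', 40.0, 81.0), ('G', 81.0, 87.0), ('.', 87.0, 96.5), ('o', 96.5, 98.0), ('R', 98.0, 103.0), ('o', 103.0, 104.5), ('k', 104.5, 109.0), ('.', 109.0, 113.5), ('o', 113.5, 164.0), ('.', 164.0, 167.0), ('o', 167.0, 191.5), ('.', 191.5, 192.5), ('W', 192.5, 200.0)]
w10
[('.', 40.0, 57.5), ('k', 57.5, 60.5), ('.', 60.5, 82.5), ('G', 82.5, 88.0), ('.', 88.0, 90.0), ('W', 90.0, 98.0), ('R', 98.5, 105.0), ('k', 105.5, 109.0), ('.', 109.0, 112.5), ('o', 112.5, 169.5), ('.', 169.5, 172.0), ('o', 172.0, 200.0)]
w11f
[('.', 40.0, 69.0), ('.', 69.5, 93.0), ('G', 93.0, 98.5), ('W', 98.5, 108.5), ('R', 108.5, 115.0), ('.', 115.5, 116.5), ('.', 117.0, 123.5), ('o', 123.5, 170.0), ('.', 170.0, 172.0), ('o', 172.0, 200.0)]
```

View pics/st_w10.png

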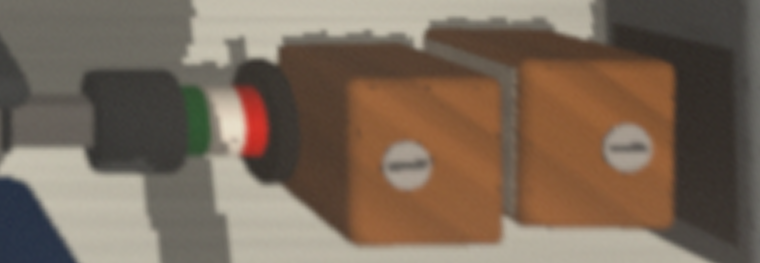

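View pics/st_w11f.png

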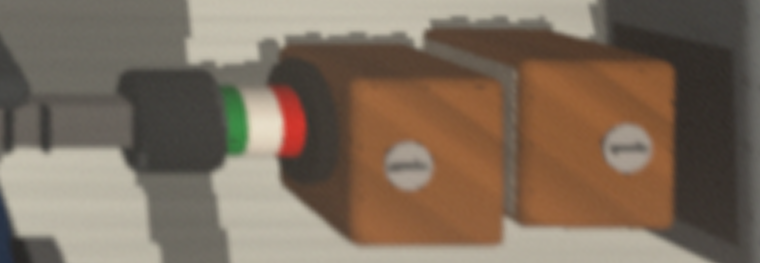

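>>> carry_out([
  [0, 0, 0.06, 0, 0, 0, 0.6],
  [0, 0, 0.06, 0, 0, 0, 0.75],
  [0, 0, 0, 0, 0, 0, 0.82],
  [0, 0, 0, 0, 0, 0, 0.82],
  [0, 0, 0, 0, 0, 0, 0.82],
  [0, 0, 0, 0, 0, 0, 0.82],
])

```text
t: 12.05
tool_pos: [0.4907, 0.119, 0.1394]
tool_rot: [3.133, -0.23, -0.0]
contact_force: [0.7, -0.2, -0.1]
opening: 0.0702
```

Run:
```python
from nose import *
im,o=look("w12");st(o);strip("st_w12",im,o)
```

```text
t 12.05 pos [0.4907 0.119  0.1394] yaw_y -1.7171 z [-0.0003 -0.0004 -1.    ] F [ 0.6547 -0.1712 -0.0998] open 0.0702
[('.', 40.0, 68.5), ('k', 68.5, 69.5), ('.', 69.5, 92.5), ('G', 92.5, 98.5), ('W', 98.5, 108.5), ('R', 109.0, 115.0), ('k', 116.0, 117.5), ('.', 117.5, 123.0), ('o', 123.0, 170.0), ('.', 170.0, 172.0), ('o', 172.0, 200.0)]
```

View pics/w12.png

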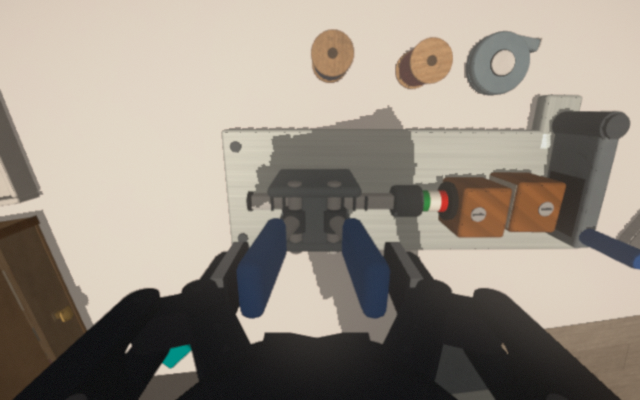

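>>> carry_out([
  [0, 0, 0, 0, 0, 0, 0.74],
  [0, 0, 0.04, 0, 0, 0, 0.68],
  [0, 0, 0.04, 0, 0, 0, 0.62],
  [0, 0, 0.04, 0, 0, 0, 0.56],
  [0, 0, 0.04, 0, 0, 0, 0.5],
  [0, 0, 0, 0, 0, 0, 0.47],
  [0, 0, 0, 0, 0, 0, 0.47],
  [0, 0, 0, 0, 0, 0, 0.47],
])

```text
t: 12.9
tool_pos: [0.4919, 0.1203, 0.1459]
tool_rot: [-3.13, 0.229, -0.004]
contact_force: [-3.4, 3.6, 8.6]
opening: 0.0401
```

Run:
```python
from nose import *
im,o=look("w13");st(o);strip("st_w13",im,o)
```

```text
t 12.9 pos [0.4919 0.1203 0.1459] yaw_y -1.7169 z [ 0.0027  0.0025 -1.    ] F [-3.4444  3.5821  8.6235] open 0.0401
[('.', 40.0, 103.0), ('G', 103.0, 108.5), ('W', 108.5, 118.5), ('R', 118.5, 125.0), ('k', 126.0, 127.0), ('.', 127.0, 133.5), ('o', 133.5, 200.0)]
```

View pics/st_w13.png

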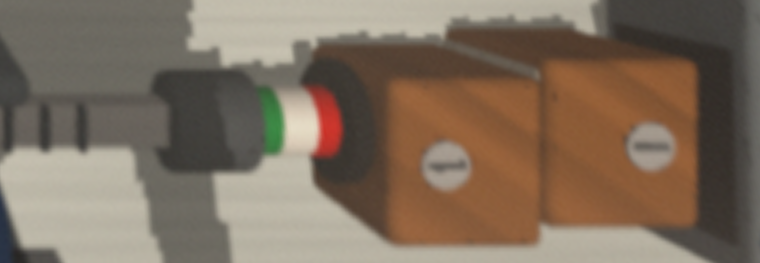

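>>> carry_out([
  [0, 0, -0.08, 0, 0, 0, 0.6],
  [0, 0, -0.08, 0, 0, 0, 0.75],
  [0, 0, 0, 0, 0, 0, 0.82],
  [0, 0, 0, 0, 0, 0, 0.82],
  [0, 0, 0, 0, 0, 0, 0.82],
  [0, 0, 0, 0, 0, 0, 0.82],
])

```text
t: 13.55
tool_pos: [0.4906, 0.1189, 0.1392]
tool_rot: [3.132, -0.23, -0.001]
contact_force: [-1.0, 0.0, -0.5]
opening: 0.0702
```

>>> carry_out([
  [0, 0, 0, 0, 0, 0, 0.74],
  [0, 0, 0.04, 0, 0, 0, 0.68],
  [0, 0, 0.04, 0, 0, 0, 0.62],
  [0, 0, 0.04, 0, 0, 0, 0.56],
  [0, 0, 0.04, 0, 0, 0, 0.5],
  [0, 0, 0, 0, 0, 0, 0.47],
  [0, 0, 0, 0, 0, 0, 0.47],
  [0, 0, 0, 0, 0, 0, 0.47],
])

```text
t: 14.35
tool_pos: [0.4918, 0.1203, 0.146]
tool_rot: [-3.13, 0.229, -0.004]
contact_force: [-2.8, 4.1, 9.0]
opening: 0.0403
```

Run:
```python
from nose import *
im,o=look("w14");st(o);strip("st_w14",im,o)
```

```text
t 14.35 pos [0.4918 0.1203 0.146 ] yaw_y -1.7169 z [ 0.0025  0.0026 -1.    ] F [-2.7704  4.1024  8.9941] open 0.0403
[('.', 40.0, 113.5), ('G', 113.5, 115.0), ('W', 115.0, 125.0), ('R', 125.0, 131.5), ('.', 132.0, 140.0), ('o', 140.0, 200.0)]
```

View pics/st_w14.png

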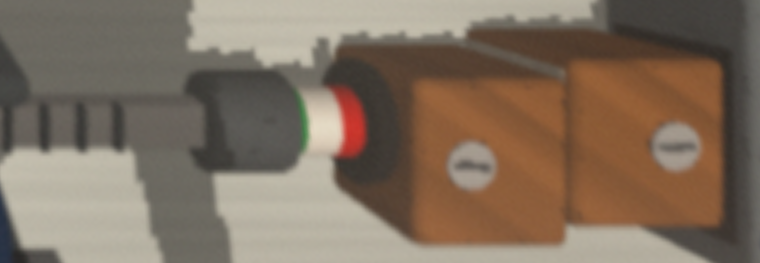

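View pics/w14.png

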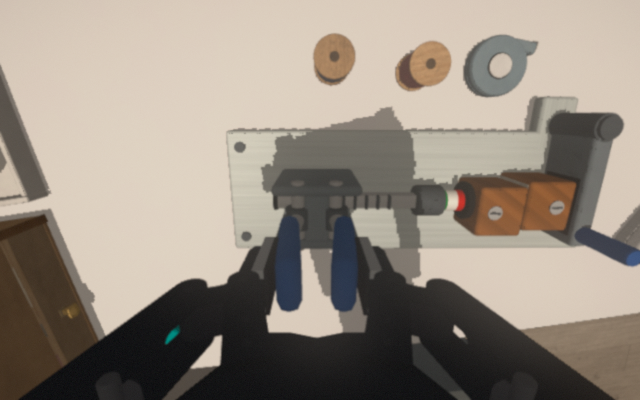

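>>> carry_out([
  [0, 0, -0.08, 0, 0, 0, 0.6],
  [0, 0, -0.08, 0, 0, 0, 0.75],
  [0, 0, 0, 0, 0, 0, 0.82],
  [0, 0, 0, 0, 0, 0, 0.82],
  [0, 0, 0, 0, 0, 0, 0.82],
  [0, 0, 0, 0, 0, 0, 0.82],
])

```text
t: 15.0
tool_pos: [0.4905, 0.1189, 0.1392]
tool_rot: [3.132, -0.229, -0.001]
contact_force: [-0.6, 0.2, -0.4]
opening: 0.0703
```

>>> carry_out([
  [0, 0, 0, 0, 0, 0, 0.74],
  [0, 0, 0.04, 0, 0, 0, 0.68],
  [0, 0, 0.04, 0, 0, 0, 0.62],
  [0, 0, 0.04, 0, 0, 0, 0.57],
  [0, 0, 0, 0, 0, 0, 0.57],
  [0, 0, 0, 0, 0, 0, 0.57],
  [0, 0, 0, 0, 0, 0, 0.57],
])

```text
t: 15.7
tool_pos: [0.4916, 0.1203, 0.1444]
tool_rot: [-3.13, 0.229, -0.003]
contact_force: [-2.1, 4.5, 5.8]
opening: 0.0485
```

Run:
```python
from nose import *
im,o=look("w15");st(o);strip("st_w15",im,o)
```

```text
t 15.7 pos [0.4916 0.1203 0.1444] yaw_y -1.7168 z [ 0.0022  0.0026 -1.    ] F [-2.0879  4.5453  5.8057] open 0.0485
[('.', 40.0, 90.0), ('W', 90.0, 92.0), ('.', 92.0, 119.0), ('W', 119.0, 125.0), ('R', 125.5, 131.5), ('o', 131.5, 132.5), ('.', 132.5, 133.5), ('k', 133.5, 134.5), ('.', 134.5, 140.5), ('o', 140.5, 200.0)]
```

View pics/st_w15.png

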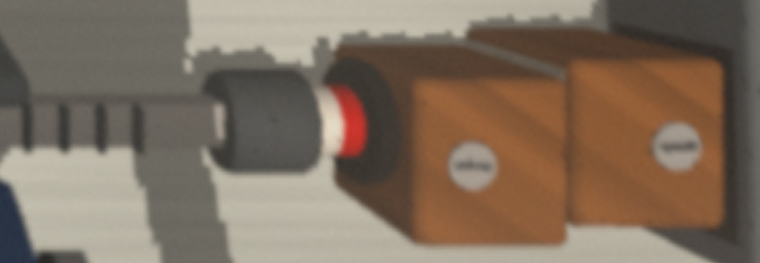

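>>> carry_out([
  [0, 0, 0.02, 0, 0, 0, 0.54],
  [0, 0, 0.02, 0, 0, 0, 0.52],
  [0, 0, 0, 0, 0, 0, 0.52],
  [0, 0, 0, 0, 0, 0, 0.52],
  [0, 0, 0, 0, 0, 0, 0.52],
])

```text
t: 16.25
tool_pos: [0.4916, 0.1203, 0.1453]
tool_rot: [-3.131, 0.229, -0.003]
contact_force: [-1.7, 4.8, 6.3]
opening: 0.0446
```

Run:
```python
from nose import *
im,o=look("w16");st(o);strip("st_w16",im,o)
look("s16","scene",(230,100,380,290),3.1)
look("t16","top",(190,150,430,290),3.3)
```

```text
t 16.25 pos [0.4916 0.1203 0.1453] yaw_y -1.7168 z [ 0.0022  0.0026 -1.    ] F [-1.6523  4.7986  6.2736] open 0.0446
[('.', 40.0, 90.5), ('W', 90.5, 94.0), ('.', 94.0, 121.0), ('W', 121.0, 125.0), ('R', 125.5, 131.5), ('o', 131.5, 132.5), ('.', 132.5, 134.0), ('.', 134.5, 140.5), ('o', 140.5, 200.0)]
```

View pics/st_w16.png

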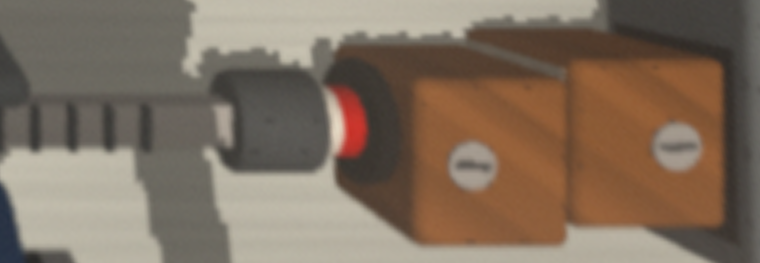

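View pics/s16.png

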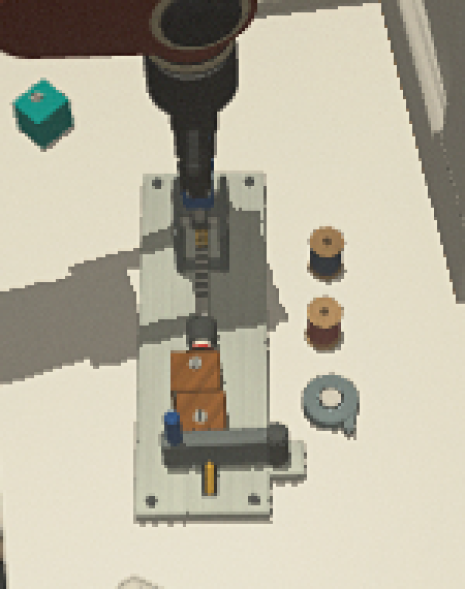

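View pics/w16.png

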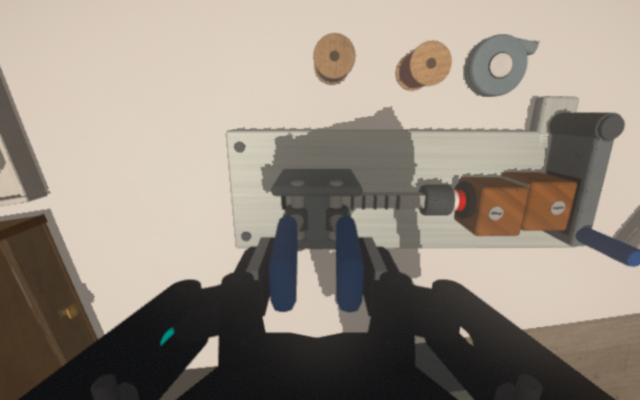

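>>> carry_out([
  [0, 0, 0, 0, 0, 0, 0.52],
  [0, 0, 0, 0, 0, 0, 0.52],
  [0, 0, 0, 0, 0, 0, 0.52],
  [0, 0, 0, 0, 0, 0, 0.52],
  [0, 0, 0, 0, 0, 0, 0.52],
  [0, 0, 0, 0, 0, 0, 0.52],
])

```text
t: 17.0
tool_pos: [0.4916, 0.1203, 0.1453]
tool_rot: [-3.13, 0.229, -0.003]
contact_force: [-1.4, 3.7, 6.1]
opening: 0.0444
```

Run:
```python
from nose import *
im,o=look("w17");st(o);strip("st_w17",im,o)
print(ctrl.finish_job())
```

```text
t 17.0 pos [0.4916 0.1203 0.1453] yaw_y -1.7168 z [ 0.0022  0.0026 -1.    ] F [-1.3764  3.7408  6.0599] open 0.0444
[('.', 40.0, 90.0), ('W', 90.0, 94.0), ('.', 94.0, 121.0), ('W', 121.0, 125.0), ('R', 125.5, 131.5), ('o', 131.5, 132.5), ('k', 133.0, 134.0), ('.', 134.0, 140.5), ('o', 140.5, 200.0)]
the job is handed in; nothing more can be done
None
```

The job is handed in at 17.1 s of the 61 s allowed, with the levers still held squeezed.

- **Stop arm:** I swung it by its blue peg to the end stop. The brass catch showed up behind it, and it held against a 9 N pull back at the peg.
- **Pumping:** I made three full strokes and one partial stroke. The halves are shut together against the stop arm.
- **Nose:** The green band is hidden, about 4 mm of white shows, and the red band is fully visible. My two estimates of how far the nose is pushed in disagree slightly, at 11.2 mm and 12.4 mm. Both are inside the 7 to 16 mm window.
- **Levers:** They are held at a 44.4 mm pad opening, against about 40.3 mm when fully squeezed. I stopped short of the end stop on purpose so as not to press too hard. The last picture, 0.75 s later, showed no change.
- **Forces and other items:** The highest contact force I read was about 29 N, from pressing the stop arm against its end stop. I touched neither the wood nor the spools, tape measure, timer or look-alikes.

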